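# Clear the cooktop: line the seasonings up by height on the rack

## Task

Clear the spice jar, the salt shaker, the small tin and the low steel-lidded jar off the cooktop and line them up by height on the wooden rack, one upright on the middle of each cork pad: the tallest next to the tall end piece, then each one shorter than the last, down to the shortest at the low end. Do not knock any of them over, and leave the grey tumbler on the cooktop where it stands.

Things in the scene. Friction and masses are not known exactly. Their poses are not given: they have to be found in the camera images.
- spice_a_mid (a point): Glass spice jar with green label and black lid, the tallest: 105 mm high, round, 45 mm across. About 110 g, rigid. It starts upright on the glass cooktop, whose top lies at z = 0.004 m. This point is its centre, half-way up (52.5 mm above its underside); z is its upright axis.
- salt_shaker_mid (a point): Glass salt shaker with grey perforated cap, second tallest: 90 mm high, round, 44 mm across up to 74 mm high, cap 34 mm across. About 100 g, rigid. It starts upright on the glass cooktop, whose top lies at z = 0.004 m. This point is its centre, half-way up (45 mm above its underside); z is its upright axis.
- small_tin_mid (a point): Closed food tin with a white, blue and red wrapper, third tallest: 72 mm high, round, 57 mm across. About 180 g, rigid. It starts upright on the glass cooktop, whose top lies at z = 0.004 m. This point is its centre, half-way up (36 mm above its underside); z is its upright axis.
- low_jar_mid (a point): Low closed jar with a white paper label and a plain steel lid, the shortest: 50 mm high, round, 50 mm across, its lid 45 mm across from 34 mm up. About 100 g, rigid. It starts upright on the glass cooktop, whose top lies at z = 0.004 m. This point is its centre, half-way up (25 mm above its underside); z is its upright axis.
- pad_1: Round cork pad, 68 mm across, the leftmost as the robot sees it of four identical ones in a row 80 mm apart on a low wooden rack (board 92 x 372 mm), fixed. Origin at the centre of its underside; it is 3 mm thick, its top is at z = 0.018 m. Its y axis points along the row towards pad_1's end (left), x across the rack, away from the robot.
- pad_2: Round cork pad, 68 mm across, second from the left of four identical ones in a row 80 mm apart on a low wooden rack (board 92 x 372 mm), fixed. Origin at the centre of its underside; it is 3 mm thick, its top is at z = 0.018 m. Its y axis points along the row towards pad_1's end (left), x across the rack, away from the robot.
- pad_3: Round cork pad, 68 mm across, third from the left of four identical ones in a row 80 mm apart on a low wooden rack (board 92 x 372 mm), fixed. Origin at the centre of its underside; it is 3 mm thick, its top is at z = 0.018 m. Its y axis points along the row towards pad_1's end (left), x across the rack, away from the robot.
- pad_4: Round cork pad, 68 mm across, the rightmost of four identical ones in a row 80 mm apart on a low wooden rack (board 92 x 372 mm), fixed. Origin at the centre of its underside; it is 3 mm thick, its top is at z = 0.018 m. Its y axis points along the row towards pad_1's end (left), x across the rack, away from the robot.
- tall_end: Tall upright wooden end piece standing across one end of the rack, 84 mm wide across the rack, 14 mm thick along the row, 80 mm high above the board (its top at z = 0.095 m), fixed. It may stand at the left or at the right end, 54 mm beyond the centre of the last pad; the other end has a low piece only 26 mm high. Origin at the centre of its underside; y along the row.
- grey_cup: Matte grey open tumbler, 74 mm across, 98 mm high, loose, standing at the middle of the cooktop behind the four things: not to be moved. Origin at the centre of its underside, z up.

How it is judged:
At the end, for the whole second after the job is handed in: From the tall end piece to the low one stand spice jar, salt shaker, tin, low jar, each with its centre within 14 mm of its pad's centre, standing on the pad (height within 8 mm), upright within 0.12 rad, at rest and released (((horizontal distance between tall_end and pad_1 below 0.1 m and horizontal distance between spice_a_mid and pad_1 below 0.014 m and height (world z) of spice_a_mid between 0.0625 and 0.0785 m and horizontal distance between salt_shaker_mid and pad_2 below 0.014 m and height (world z) of salt_shaker_mid between 0.055 and 0.071 m and horizontal distance between small_tin_mid and pad_3 below 0.014 m and height (world z) of small_tin_mid between 0.046 and 0.062 m and horizontal distance between low_jar_mid and pad_4 below 0.014 m and height (world z) of low_jar_mid between 0.035 and 0.051 m) or (horizontal distance between tall_end and pad_4 below 0.1 m and horizontal distance between spice_a_mid and pad_4 below 0.014 m and height (world z) of spice_a_mid between 0.0625 and 0.0785 m and horizontal distance between salt_shaker_mid and pad_3 below 0.014 m and height (world z) of salt_shaker_mid between 0.055 and 0.071 m and horizontal distance between small_tin_mid and pad_2 below 0.014 m and height (world z) of small_tin_mid between 0.046 and 0.062 m and horizontal distance between low_jar_mid and pad_1 below 0.014 m and height (world z) of low_jar_mid between 0.035 and 0.051 m)) and angle between each of spice_a_mid, salt_shaker_mid, small_tin_mid, low_jar_mid's own z axis and vertical below 0.12 rad and linear speed of each of spice_a, salt_shaker, small_tin, low_jar below 0.02 m/s and contact force between the fingers and spice_a below 0.05 N and contact force between the fingers and salt_shaker below 0.05 N and contact force between the fingers and small_tin below 0.05 N and contact force between the fingers and low_jar below 0.05 N); the robot touches nothing.
It fails at once if one of the four things is knocked over (leans more than 0.7 rad) (angle between any of spice_a_mid, salt_shaker_mid, small_tin_mid, low_jar_mid's own z axis and vertical above 0.7 rad).
It fails at once if the grey tumbler is moved by more than 30 mm (distance of grey_cup from where it was at the start of the episode above 0.03 m).
It also fails if it takes over 115 s, if anything falls off the work surface, if the arm or the gripper's body presses on something with over 40 N, if the wrist force passes 120 N, or if a joint passes its speed limit or range.

## Robot

A 7-joint arm with a two-finger parallel gripper is mounted at the origin on a cart in front of the work surface, level with it; the furniture and walls round the work are solid. World frame = base frame: x ahead of the robot, y to its left, z up, the work surface at z = 0. Lengths are in m, angles in rad, forces in N, time in s.
With the tool pointing down it reaches from about 0.425 to 0.975 m from the base axis. Payload 16.7 kg.
Tool frame: the origin (TCP) lies midway between the tips of the shut fingers; the grasp point (between the pads) lies 19 mm behind it; y points along the fingers, z is the direction in which the jaws open and shut, and the axes are right-handed (so a half turn about y gives the same grasp; the last joint's range is limited). The gripper opens to 85 mm and grips with 20 to 120 N. Pads are 22 mm wide; open, the fingers measure 114 mm over their backs; the gripper's body (76 mm by 85 mm) begins 54 mm behind the grasp point. The pads swing forward as they close: fully open they stand 13 mm farther back than shut.
Start: joints at [1.052, 0.426, 0.074, 1.606, -0.034, 1.111, -0.067], TCP at [0.244, -0.629, 0.231] pointing down, gripper open.
Joint ranges: [-2.85, 2.85], [-0.5, 2.14], [-1.23, 1.37], [0.21, 2.46], [-1.02, 4.16], [0.16, 2.05], [-2.73, 2.73]. Speed limits (rad/s): [1.89, 1.89, 2.39, 2.39, 3.01, 3.01, 3.01].

## Interface

Orientations are given as a unit quaternion [w, x, y, z].
In Python, from station import readout, viewer, workorder gives the robot as it stands.
- The arm moves only by the shell command python3 -m handwheel 'ROWS'. ROWS is text: rows parted by semicolons, each of 7 numbers parted by spaces: the turn, a rotation vector about the tool's x, y, z normalised to -1 to 1, where 1 is 45 degrees, then the shift along the tool's x, y, z normalised to -1 to 1, where 1 is 200 mm, then the opening, from -1 (shut) to 1 (fully open). A call has exactly 5 rows; each row is the pose to reach, as a shift and turn from the pose commanded when the call began, along the tool's axes at that moment; what a row does not reach only later rows make up. A row lasts 1/12 s, in which the tool goes at most 41.7 mm and 7.16 degrees, less where a joint would pass 70% of its speed; a pose out of reach is approached as far as the arm can. A call with a number of a shift or a turn outside -1 to 1 is refused whole. A call with a gripper value outside its range is refused whole. The fingers move at their own pace and stop on an object; the grip force is fixed at half the most. Time passes only in rows, so rows that repeat a pose let the fingers close, or fill a call up. It gives the time, the measured TCP pose, the force and the opening at its end, in the units of the state.
- readout.get_state(): the state, without advancing time (a new reading comes with each control period).
- viewer.get_image(name): name is "scene" or "top"; returns (picture, depth): 400x640x3 uint8, red, green, blue; 400x640 float32, m along the optical axis (not along the pixel's ray), 0 where there is no reading.
- viewer.get_calibration(name): a dict with "camera_matrix" (3x3 intrinsics, pixels), "k1" (the pictures are not rectified: a ray, as slopes to the right and down, at radius r is drawn at 1 + k1 r^2 times it, then the intrinsics apply), "T" (4x4, takes a point from camera to world coordinates). Camera axes: x right, y up, looking along -z (the intrinsics and any distortion apply to the point x, -y, -z); pixel columns grow to the right and rows downward; lengths in m; the calibration is good to about 2 mm. A picture is of the moment at which its call begins. get_calibration takes no time and is no camera call.
- workorder.job_done(): hands the job in, once; it reports no verdict.
The state is a dict: "time": time; "joint_pos": joint angles; "joint_vel": joint speeds; "effort": joint torques, N m; "tcp_pos": TCP position; "eef_rot": TCP orientation; "contact_force": force on the tool from outside, world axes, zero at the start; "torque": the same for the moment, N m; "gripper_width": opening from 0.0 (shut) to 1.0 (fully open).
Only numpy, scipy, OpenCV 4.12 (cv2) and the standard library are available. Lean on these libraries where they do the work, as an engineer would, in place of code of your own. Each camera call takes 0.05 s, during which the arm holds its last target.

## Working session

There is one attempt and no reset: what is moved stays moved. The work goes in short steps, Python scripts to look and compute and a shell command to move; the robot and the scene stay as the last step left them, time stands still between calls to the robot, and variables do not carry over. Pictures are saved under pics/ and viewed, and the job is handed in when it is done.

```bash
mkdir -p pics; ls; python3 - <<'E'
from station import readout, viewer
import cv2, numpy as np
print(readout.get_state())
for n in ("scene","top"):
    im,d=viewer.get_image(n); cv2.imwrite(f"pics/{n}0.png",im[:,:,::-1]); np.savez(f"pics/{n}0.npz",im=im,d=d)
    print(n,viewer.get_calibration(n))
E
```

```text
pics
{'time': 0.0, 'joint_pos': array([ 1.05149869,  0.42673069,  0.07385122,  1.60660677, -0.03409013,
        1.11076452, -0.06715014]), 'joint_vel': array([-0.00070482, -0.00035879,  0.00075477, -0.00048105,  0.00058005,
       -0.00029299, -0.00027025]), 'effort': array([-3.33485068e-04, -9.49836659e+01,  3.75970557e+00, -4.63509071e+01,
        1.89850491e-02,  1.04465877e-02,  6.20263734e-07]), 'tcp_pos': array([ 0.24379079, -0.62901298,  0.23061158]), 'eef_rot': array([ 0.12985619, -0.13008877,  0.69548533, -0.69463259]), 'contact_force': array([-0.22046323, -0.51153363, -0.17329063]), 'torque': array([0.04283048, 0.06837339, 0.00505367]), 'gripper_width': 0.9988645870587828}
scene {'camera_matrix': array([[367.45940336,   0.        , 314.51181453],
       [  0.        , 367.45940336, 192.90341285],
       [  0.        ,   0.        ,   1.        ]]), 'k1': -0.036395124269364414, 'T': array([[-0.5290356 ,  0.5357472 , -0.6581005 , -0.2799366 ],
       [-0.84856496, -0.34099323,  0.40455053,  0.4339317 ],
       [-0.007671  ,  0.77246266,  0.63501386,  0.81805779],
       [ 0.        ,  0.        ,  0.        ,  1.        ]])}
top {'camera_matrix': array([[481.04906993,   0.        , 326.79842923],
       [  0.        , 481.04906993, 208.26348027],
       [  0.        ,   0.        ,   1.        ]]), 'k1': -0.13809166097343858, 'T': array([[ 1.16476618e-03,  9.95990084e-01, -8.94561093e-02,
         4.00474079e-01],
       [-9.99989020e-01,  1.56613052e-03,  4.41665840e-03,
        -4.67707450e-02],
       [ 4.53904791e-03,  8.94499828e-02,  9.95980973e-01,
         1.34528617e+00],
       [ 0.00000000e+00,  0.00000000e+00,  0.00000000e+00,
         1.00000000e+00]])}
```

View pics/scene0.png

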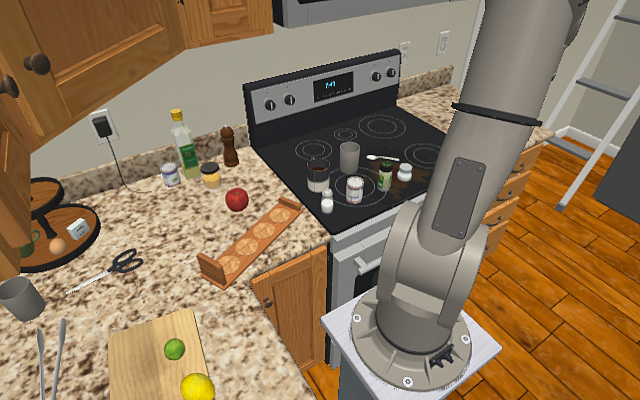

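View pics/top0.png

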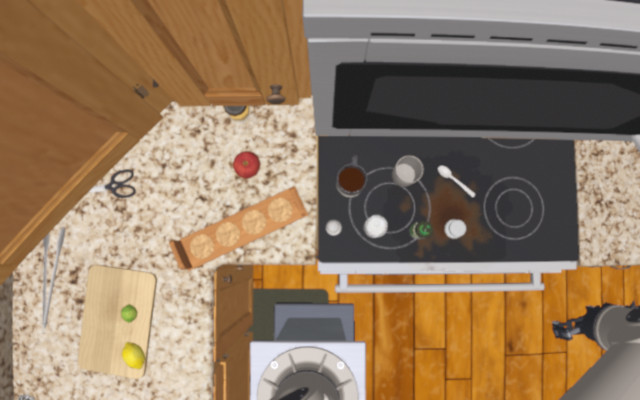

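```bash
cat > h.py <<'E'
import numpy as np, cv2
from station import readout, viewer
def rays(name,uv):
    c=viewer.get_calibration(name);K=c["camera_matrix"];T=c["T"]
    uv=np.atleast_2d(np.float64(uv))
    p=cv2.undistortPoints(uv[:,None,:],K,np.array([c["k1"],0,0,0]),None,None,None)[:,0] if False else cv2.undistortPoints(uv[:,None,:],K,np.array([c["k1"],0,0,0,0]))[:,0]
    d=np.c_[p[:,0],-p[:,1],-np.ones(len(p))]
    return T[:3,3], d@T[:3,:3].T
def onplane(name,uv,z):
    o,d=rays(name,uv); return o+d*((z-o[2])/d[:,2])[:,None]
def cloud(name,dep):
    v,u=np.mgrid[0:dep.shape[0],0:dep.shape[1]]
    o,d=rays(name,np.c_[u.ravel(),v.ravel()])
    return (o+d*dep.ravel()[:,None]).reshape(*dep.shape,3)
E
python3 - <<'E'
from h import *
z=np.load("pics/top0.npz");im=z["im"];P=cloud("top",z["d"])
a=im[140:280,160:330];b=im[140:280,310:530]
cv2.imwrite("pics/c1.png",cv2.resize(np.hstack([a,b])[:,:,::-1],None,fx=2,fy=2,interpolation=cv2.INTER_CUBIC))
z2=np.load("pics/scene0.npz");im2=z2["im"]
cv2.imwrite("pics/c2.png",cv2.resize(im2[120:300,190:450][:,:,::-1],None,fx=3,fy=3,interpolation=cv2.INTER_CUBIC))
H=P[...,2]
reg=np.zeros(H.shape,bool);reg[142:260,322:575]=1
m=((H>0.03)&(H<.16)&reg).astype(np.uint8)
n,l,s,c=cv2.connectedComponentsWithStats(m)
for i in range(1,n):
    if s[i,4]<30: continue
    q=P[l==i]; zt=np.percentile(q[:,2],95); t=q[q[:,2]>zt-.008]
    print(c[i].round(1),s[i],"ztop",zt.round(4),"xy mid",((t.min(0)+t.max(0))/2).round(4),(np.ptp(t,axis=0)).round(3), "mean",t.mean(0).round(4))
hs=cv2.cvtColor(im,cv2.COLOR_RGB2HSV)
for y,x in [(246,201),(235,228),(222,254),(207,280),(255,180),(193,300)]: print(x,y,P[y,x].round(4),hs[y,x])
E
```

```text
[351.1 178.1] [336 153  31  44 855] ztop 0.099 xy mid [ 0.6035 -0.1159  0.0979] [0.102 0.079 0.014] mean [ 0.6022 -0.1191  0.0968]
[408.4 169.4] [392 155  32  31 414] ztop 0.1033 xy mid [ 0.6171 -0.2688  0.1008] [0.075 0.075 0.01 ] mean [ 0.617  -0.2676  0.1008]
[375.2 226.3] [364 216  23  22 392] ztop 0.0773 xy mid [ 0.4678 -0.1828  0.0756] [0.053 0.054 0.013] mean [ 0.4677 -0.182   0.0738]
[333.  227.5] [326 220  15  16 195] ztop 0.0944 xy mid [ 0.4656 -0.0686  0.0924] [0.029 0.026 0.012] mean [ 0.4654 -0.0679  0.0908]
[421.7 229.9] [411 221  23  19 331] ztop 0.1124 xy mid [ 0.4581 -0.3055  0.1102] [0.042 0.044 0.012] mean [ 0.4576 -0.3047  0.1092]
[456.4 228.1] [448 221  18  15 225] ztop 0.0573 xy mid [ 0.4632 -0.4071  0.0551] [0.038 0.046 0.011] mean [ 0.4631 -0.4067  0.0539]
201 246 [0.414  0.2971 0.0158] [ 16 110 215]
228 235 [0.4448 0.2209 0.0189] [ 16 111 216]
254 222 [0.4812 0.1491 0.0173] [ 16 110 216]
280 207 [0.5231 0.0772 0.017 ] [ 16 111 212]
180 255 [0.389  0.3364 0.0816] [ 12 149 111]
300 193 [ 0.5653  0.0232 -0.0078] [ 19  39 227]
```

```bash
python3 -c "
import cv2;a=cv2.imread('pics/c2.png');print(a.shape)"
```

```text
(540, 780, 3)
```

View pics/c1.png

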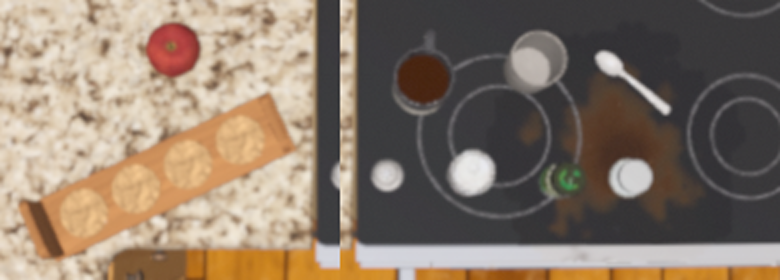

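View pics/c2.png

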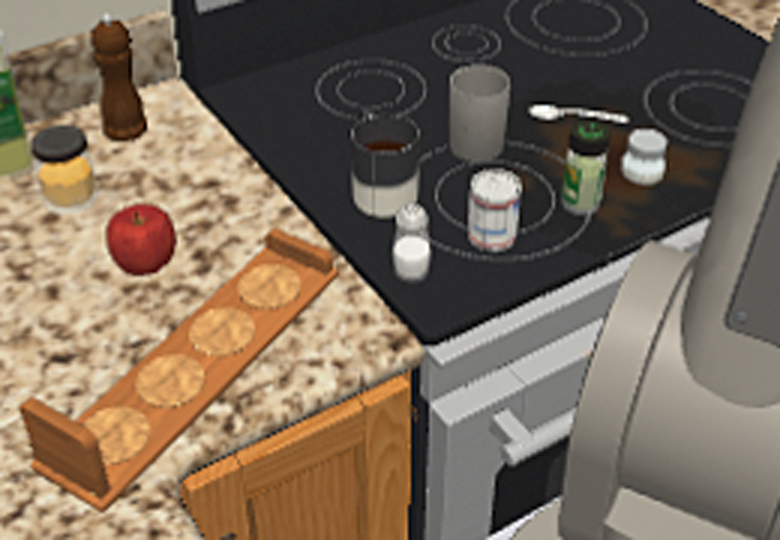

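```bash
cat >> h.py <<'E'
from scipy.spatial.transform import Rotation as Rn
def tool(st=None):
    st=st or readout.get_state(); q=st["eef_rot"]
    return np.array(st["tcp_pos"]),Rn.from_quat([q[1],q[2],q[3],q[0]])
E
python3 - <<'E'
from h import *
z=np.load("pics/top0.npz");im=z["im"]
hs=cv2.cvtColor(im,cv2.COLOR_RGB2HSV)
s=im[180:275,165:310].astype(int)
print(im[246,201],im[235,214],im[255,220],im[262,190])
m=np.zeros(hs.shape[:2],np.uint8); m[180:275,165:310]=((hs[180:275,165:310,1]<135)&(hs[180:275,165:310,1]>85)&(hs[180:275,165:310,2]>190))*255
m=cv2.morphologyEx(m,cv2.MORPH_OPEN,np.ones((5,5)))
n,l,st,c=cv2.connectedComponentsWithStats(m); C=[]
for i in range(1,n):
    if st[i,4]>200: 
        p=onplane("top",c[i],.018)[0]; C.append(p); print(st[i],c[i].round(1),p.round(4))
C=np.array(C);C=C[np.argsort(-C[:,1])]
print(np.linalg.norm(np.diff(C,axis=0),axis=1),np.diff(C,axis=0))
d=C[0]-C[-1];print("row",d/np.linalg.norm(d))
z2=np.load("pics/scene0.npz")
P=cloud("scene",z2["d"])
for p in C: # cross check: nothing
    pass
t,R=tool();print(t,R.as_matrix().round(3))
a=d/np.linalg.norm(d); ac=np.array([a[1],-a[0],0]);print("across",ac)
for sgn in (1,-1):
    Z=sgn*ac;Y=np.array([0,0,-1.]);X=np.cross(Y,Z);G=Rn.from_matrix(np.c_[X,Y,Z])
    print(sgn,((R.inv()*G).as_rotvec(degrees=True)/45).round(3))
E
```

```text
[215 172 122] [207 147  94] [206 162 127] [175 119  75]
[267 197  26  26 529] [279.7 209.7] [0.5155 0.0779 0.018 ]
[241 210  26  25 521] [253.4 221.9] [0.4813 0.1505 0.018 ]
[215 222  26  25 520] [227.4 234. ] [0.4476 0.2227 0.018 ]
[190 234  25  26 515] [201.7 246.3] [0.4131 0.2944 0.018 ]
[0.07960772 0.07965467 0.08025113] [[ 0.03444417 -0.07177039  0.        ]
 [ 0.03373432 -0.07215859  0.        ]
 [ 0.03415269 -0.07262119  0.        ]]
row [-0.42724995  0.90413355  0.        ]
[ 0.2437872  -0.62905262  0.230693  ] [[-0.932 -0.001  0.361]
 [-0.361  0.001 -0.932]
 [ 0.    -1.    -0.001]]
across [0.90413355 0.42724995 0.        ]
1 [ 1.000e-03 -2.091e+00 -1.000e-03]
-1 [1.000e-03 1.909e+00 1.000e-03]
```

```bash
cat >> h.py <<'E'
AC=np.array([.904,.4273,0])
def plan(*pts):
    t,R=tool();Y=np.array([0,0,-1.]);G=Rn.from_matrix(np.c_[np.cross(Y,AC),Y,AC])
    st=readout.get_state()
    print("t %.2f"%st["time"],"tcp",t.round(4),"w %.3f"%st["gripper_width"],"F",np.round(st["contact_force"],1),"turn",((R.inv()*G).as_rotvec(degrees=True)/45).round(3),"tool x,z",R.as_matrix()[:,0].round(3),R.as_matrix()[:,2].round(3))
    for p in pts: print(p,"shift",(R.inv().apply(np.array(p)-t)/.2).round(3))
E
python3 -m handwheel '0 -.158 0 -.158 0 -.11 1;0 -.316 0 -.316 0 -.22 1;0 -.474 0 -.474 0 -.33 1;0 -.632 0 -.632 0 -.44 1;0 -.79 0 -.79 0 -.55 1'; python3 -c "
from h import *
plan((.458,-.305,.23))"
```

```text
time: 0.52
tcp_pos: [0.352, -0.4679, 0.2311]
eef_rot: [0.338, -0.338, 0.621, -0.621]
contact_force: [1.3, 0.0, 0.2]
gripper_width: 1.004
t 0.52 tcp [ 0.352  -0.4679  0.2311] w 1.004 F [1.3 0.  0.2] turn [ 0.    -1.294 -0.   ] tool x,z [-0.543 -0.839  0.   ] [ 0.839 -0.543 -0.   ]
(0.458, -0.305, 0.23) shift [-0.972  0.006  0.002]
```

```bash
python3 -m handwheel '0 -.158 0 -.19 0 0 1;0 -.316 0 -.38 0 0 1;0 -.474 0 -.57 0 0 1;0 -.632 0 -.76 0 0 1;0 -.79 0 -.95 0 0 1'; python3 -c "
from h import *
plan((.458,-.305,.2))"
```

```text
time: 0.93
tcp_pos: [0.4562, -0.3091, 0.2313]
eef_rot: [-0.511, 0.511, -0.488, 0.488]
contact_force: [1.0, -0.5, 0.9]
gripper_width: 0.999
t 0.93 tcp [ 0.4562 -0.3091  0.2313] w 0.999 F [ 1.  -0.5  0.9] turn [ 0.    -0.504 -0.   ] tool x,z [ 0.046 -0.999  0.   ] [ 0.999  0.046 -0.   ]
(0.458, -0.305, 0.2) shift [-0.02   0.156  0.01 ]
```

```bash
python3 -m handwheel '0 -.158 0 -.02 0 .01 1;0 -.316 0 -.02 .1 .01 1;0 -.504 0 -.02 .156 .01 1;0 -.504 0 -.02 .156 .01 1;0 -.504 0 -.02 .156 .01 1'; python3 - <<'E'
from h import *
plan((.458,-.305,.052))
im,d=viewer.get_image("top");np.savez("pics/t1.npz",im=im,d=d)
cv2.imwrite("pics/t1.png",cv2.resize(im[140:300,300:520][:,:,::-1],None,fx=3,fy=3,interpolation=cv2.INTER_CUBIC))
im,d=viewer.get_image("scene")
cv2.imwrite("pics/s1.png",cv2.resize(im[60:260,260:480][:,:,::-1],None,fx=3,fy=3,interpolation=cv2.INTER_CUBIC))
E
```

```text
time: 1.35
tcp_pos: [0.4572, -0.3067, 0.1998]
eef_rot: [0.596, -0.596, 0.381, -0.38]
contact_force: [-0.2, -0.3, 0.2]
gripper_width: 0.997
t 1.35 tcp [ 0.4572 -0.3067  0.1998] w 0.997 F [-0.2 -0.3  0.2] turn [ 0.001 -0.01  -0.002] tool x,z [ 0.42  -0.907 -0.001] [ 0.907  0.42  -0.001]
(0.458, -0.305, 0.052) shift [-0.005  0.739  0.008]
```

View pics/t1.png

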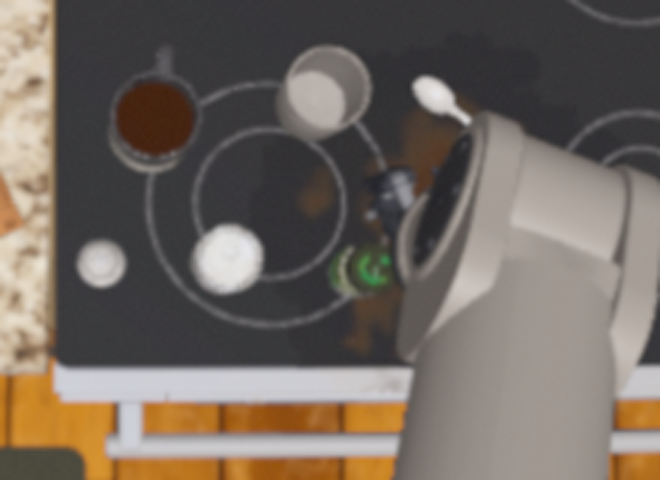

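View pics/s1.png

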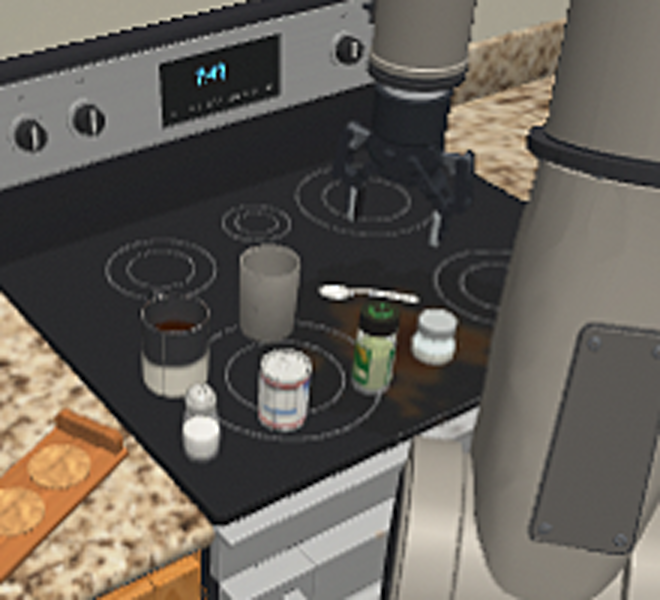

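```bash
cat >> h.py <<'E'
def proj(name,p):
    c=viewer.get_calibration(name);T=c["T"];q=T[:3,:3].T@(np.array(p)-T[:3,3])
    o,_=cv2.projectPoints(np.array([[q[0],-q[1],-q[2]]]),np.zeros(3),np.zeros(3),c["camera_matrix"],np.array([c["k1"],0,0,0,0]));return o[0,0]
E
python3 -c "
from h import *
t,_=tool()
for p in (t,t+[0,0,.013]+AC*.0425,t+[0,0,.013]-AC*.0425): print((proj('scene',p)-[260,60])*3)
for p in [(.458,-.305,.109),(.458,-.305,.004),(.468,-.183,.076),(.4655,-.068,.094),(.463,-.407,.054)]: print((proj('scene',p)-[260,60])*3)"
```

```text
[390.85333288 238.92243962]
[355.83577027 217.54497317]
[429.92249921 239.53396297]
[379.29159568 309.9415194 ]
[368.99369064 383.07008294]
[284.81400357 364.31744394]
[199.00515114 387.99357443]
[436.64205675 319.58105153]
```

```bash
python3 -m handwheel '0 -.01 0 -.005 .2 .008 1;0 -.01 0 -.005 .4 .008 1;0 -.01 0 -.005 .6 .008 1;0 -.01 0 -.005 .74 .008 1;0 -.01 0 -.005 .74 .008 1'; python3 -c "
from h import *
plan((.458,-.305,.052))"
```

```text
time: 1.87
tcp_pos: [0.4562, -0.3039, 0.0479]
eef_rot: [-0.597, 0.597, -0.381, 0.376]
contact_force: [-0.7, 0.6, -0.5]
gripper_width: 1.001
t 1.87 tcp [ 0.4562 -0.3039  0.0479] w 1.001 F [-0.7  0.6 -0.5] turn [ 0.005 -0.001 -0.007] tool x,z [ 0.427 -0.904 -0.005] [ 0.904  0.427 -0.004]
(0.458, -0.305, 0.052) shift [ 0.009 -0.02   0.006]
```

```bash
python3 -m handwheel '0 0 0 .003 0 .003 1;0 0 0 .003 0 .003 -1;0 0 0 .003 0 .003 -1;0 0 0 .003 0 .003 -1;0 0 0 .003 0 .003 -1'; python3 -m handwheel '0 0 0 0 0 0 -1;0 0 0 0 0 0 -1;0 0 0 0 0 0 -1;0 0 0 0 0 0 -1;0 0 0 0 0 0 -1'; python3 -c "
from h import *
plan((.458,-.305,.25))"
```

```text
time: 2.28
tcp_pos: [0.4603, -0.3063, 0.0541]
eef_rot: [-0.597, 0.598, -0.377, 0.379]
contact_force: [-4.3, 2.6, 18.5]
gripper_width: 0.514
time: 2.7
tcp_pos: [0.4602, -0.3063, 0.0542]
eef_rot: [-0.597, 0.598, -0.377, 0.379]
contact_force: [-3.3, 0.3, 16.4]
gripper_width: 0.51
t 2.70 tcp [ 0.4602 -0.3063  0.0542] w 0.510 F [-3.3  0.3 16.4] turn [-0.001  0.002  0.003] tool x,z [ 0.429 -0.903  0.003] [0.903 0.429 0.001]
(0.458, -0.305, 0.25) shift [-0.008 -0.979 -0.006]
```

```bash
python3 -m handwheel '0 0 0 0 -.1 0 -1;0 0 0 0 -.28 0 -1;0 0 0 0 -.46 0 -1;0 0 0 0 -.64 0 -1;0 0 0 0 -.8 0 -1'; python3 -c "
from h import *
plan((.49,-.1,.22),(.49,.1,.22),(.413,.2944,.22),(.413,.2944,.07))"
```

```text
time: 3.12
tcp_pos: [0.4595, -0.3054, 0.2154]
eef_rot: [0.598, -0.598, 0.377, -0.379]
contact_force: [0.2, -1.6, -1.4]
gripper_width: 0.51
t 3.12 tcp [ 0.4595 -0.3054  0.2154] w 0.510 F [ 0.2 -1.6 -1.4] turn [-0.001  0.002  0.002] tool x,z [ 0.429 -0.903  0.002] [0.903 0.429 0.001]
(0.49, -0.1, 0.22) shift [-0.862 -0.024  0.579]
(0.49, 0.1, 0.22) shift [-1.765 -0.025  1.008]
(0.413, 0.2944, 0.22) shift [-2.808 -0.026  1.077]
(0.413, 0.2944, 0.07) shift [-2.81   0.724  1.076]
```

```bash
python3 -m handwheel '0 0 0 -.09 0 .06 -1;0 0 0 -.26 0 .17 -1;0 0 0 -.44 0 .29 -1;0 0 0 -.62 0 .42 -1;0 0 0 -.8 0 .54 -1'; python3 -m handwheel '0 0 0 -.16 0 .1 -1;0 0 0 -.33 0 .18 -1;0 0 0 -.51 0 .26 -1;0 0 0 -.69 0 .34 -1;0 0 0 -.86 0 .4 -1'; python3 -c "
from h import *
plan((.413,.2944,.22),(.413,.2944,.07))"
```

```text
time: 3.53
tcp_pos: [0.4874, -0.1188, 0.2133]
eef_rot: [0.598, -0.598, 0.377, -0.379]
contact_force: [0.8, 0.2, -1.3]
gripper_width: 0.51
time: 3.95
tcp_pos: [0.4857, 0.0715, 0.2132]
eef_rot: [0.598, -0.597, 0.377, -0.378]
contact_force: [1.1, 0.4, -0.6]
gripper_width: 0.51
t 3.95 tcp [0.4857 0.0715 0.2132] w 0.510 F [ 1.1  0.4 -0.6] turn [-0.002  0.003  0.001] tool x,z [ 0.429 -0.903  0.001] [0.903 0.429 0.002]
(0.413, 0.2944, 0.22) shift [-1.163 -0.035  0.15 ]
(0.413, 0.2944, 0.07) shift [-1.163  0.715  0.149]
```

```bash
python3 -m handwheel '0 0 0 -.18 -.01 .03 -1;0 0 0 -.37 -.02 .06 -1;0 0 0 -.56 -.03 .09 -1;0 0 0 -.75 -.03 .12 -1;0 0 0 -.94 -.03 .13 -1'; python3 -m handwheel '0 0 0 -.1 0 .01 -1;0 0 0 -.18 0 .02 -1;0 0 0 -.22 0 .02 -1;0 0 0 -.22 0 .02 -1;0 0 0 -.22 0 .02 -1'; python3 - <<'E'
from h import *
plan((.413,.2944,.22),(.413,.2944,.072))
for n,(a,b,c,d) in (("top",(180,300,130,310)),("scene",(120,320,160,400))):
    im,_=viewer.get_image(n)
    cv2.imwrite(f"pics/{n}2.png",cv2.resize(im[a:b,c:d][:,:,::-1],None,fx=3,fy=3,interpolation=cv2.INTER_CUBIC))
E
```

```text
time: 4.37
tcp_pos: [0.4283, 0.252, 0.2193]
eef_rot: [0.598, -0.597, 0.377, -0.379]
contact_force: [0.9, 0.5, -1.1]
gripper_width: 0.512
time: 4.78
tcp_pos: [0.4136, 0.291, 0.2184]
eef_rot: [-0.598, 0.598, -0.378, 0.378]
contact_force: [-0.7, -1.3, -1.7]
gripper_width: 0.507
t 4.78 tcp [0.4136 0.291  0.2184] w 0.507 F [-0.7 -1.3 -1.7] turn [-0.     0.002  0.001] tool x,z [ 0.429 -0.903  0.   ] [0.903 0.429 0.   ]
(0.413, 0.2944, 0.22) shift [-0.016 -0.008  0.005]
(0.413, 0.2944, 0.072) shift [-0.017  0.732  0.004]
```

View pics/scene2.png

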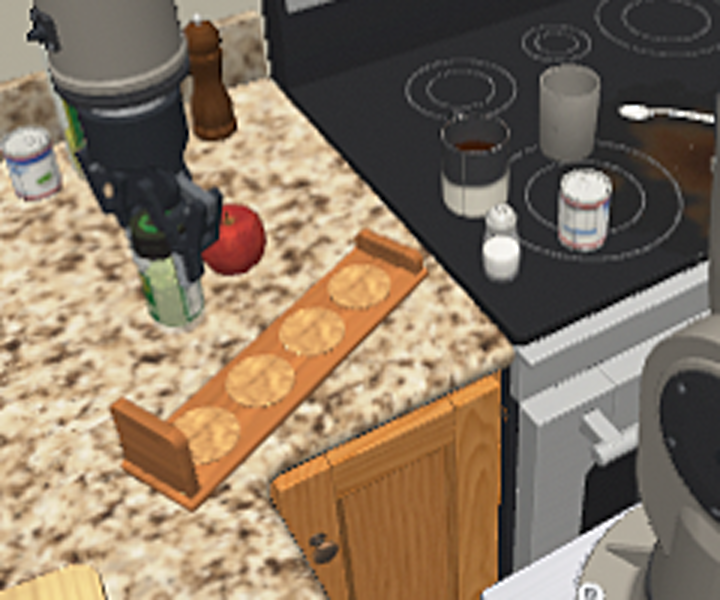

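View pics/top2.png

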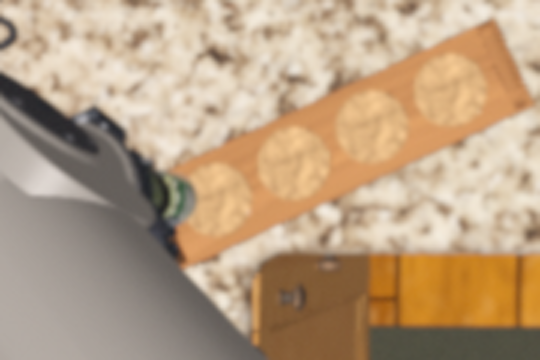

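```bash
python3 -m handwheel '0 0 0 -.016 .15 .004 -1;0 0 0 -.016 .32 .004 -1;0 0 0 -.016 .48 .004 -1;0 0 0 -.016 .62 .004 -1;0 0 0 -.016 .68 .004 -1'; python3 -m handwheel '0 0 0 0 .02 0 -1;0 0 0 0 .03 0 -1;0 0 0 0 .04 0 -1;0 0 0 0 .05 0 -1;0 0 0 0 .05 0 -1';  python3 - <<'E'
from h import *
plan((.413,.2944,.069))
E
```

```text
time: 5.3
tcp_pos: [0.412, 0.2926, 0.0791]
eef_rot: [-0.596, 0.599, -0.379, 0.378]
contact_force: [-0.4, -0.9, -1.6]
gripper_width: 0.512
time: 5.72
tcp_pos: [0.4133, 0.2951, 0.073]
eef_rot: [0.598, -0.597, 0.378, -0.378]
contact_force: [0.0, -0.2, -1.2]
gripper_width: 0.514
t 5.72 tcp [0.4133 0.2951 0.073 ] w 0.514 F [ 0.  -0.2 -1.2] turn [-0.002  0.002  0.   ] tool x,z [ 0.429 -0.903  0.   ] [0.903 0.429 0.002]
(0.413, 0.2944, 0.069) shift [ 0.002  0.02  -0.003]
```

```bash
python3 -m handwheel '0 0 0 0 .01 0 -1;0 0 0 0 .015 0 -1;0 0 0 0 .02 0 -1;0 0 0 0 .024 0 -1;0 0 0 0 .024 0 -1';  python3 - <<'E'
from h import *
plan((.413,.2944,.069))
im,_=viewer.get_image("scene")
cv2.imwrite("pics/s3.png",cv2.resize(im[200:320,160:320][:,:,::-1],None,fx=4,fy=4,interpolation=cv2.INTER_CUBIC))
E
```

```text
time: 6.13
tcp_pos: [0.4129, 0.2951, 0.0682]
eef_rot: [0.598, -0.598, 0.377, -0.378]
contact_force: [-4.3, -4.6, 17.3]
gripper_width: 0.51
t 6.13 tcp [0.4129 0.2951 0.0682] w 0.510 F [-4.3 -4.6 17.3] turn [-0.001  0.003  0.001] tool x,z [ 0.429 -0.903  0.001] [0.903 0.429 0.001]
(0.413, 0.2944, 0.069) shift [ 0.003 -0.004 -0.001]
```

View pics/s3.png

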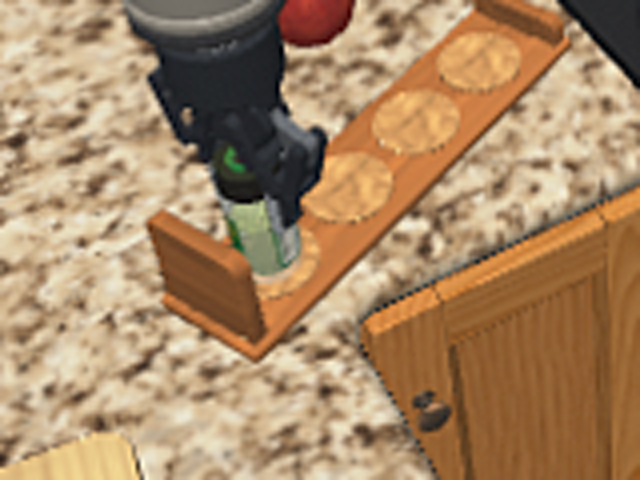

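```bash
python3 -m handwheel '0 0 0 0 -.005 0 -1;0 0 0 0 -.005 0 1;0 0 0 0 -.005 0 1;0 0 0 0 -.005 0 1;0 0 0 0 -.005 0 1'; python3 -m handwheel '0 0 0 0 -.15 0 1;0 0 0 0 -.34 0 1;0 0 0 0 -.53 0 1;0 0 0 0 -.72 0 1;0 0 0 0 -.8 0 1'; python3 - <<'E'
from h import *
plan((.49,.1,.23),(.466,-.067,.23))
im,_=viewer.get_image("scene")
cv2.imwrite("pics/s4.png",cv2.resize(im[200:320,160:320][:,:,::-1],None,fx=4,fy=4,interpolation=cv2.INTER_CUBIC))
for p in [(.413,.2944,.123),(.413,.2944,.018)]: print((proj("scene",p)-[160,200])*4)
E
```

```text
time: 6.6
tcp_pos: [0.4127, 0.2949, 0.0683]
eef_rot: [0.598, -0.598, 0.378, -0.378]
contact_force: [1.0, 0.0, -0.2]
gripper_width: 0.999
time: 7.02
tcp_pos: [0.4135, 0.2962, 0.2329]
eef_rot: [0.599, -0.596, 0.377, -0.378]
contact_force: [0.7, 0.5, 0.7]
gripper_width: 0.999
t 7.02 tcp [0.4135 0.2962 0.2329] w 0.999 F [0.7 0.5 0.7] turn [-0.006  0.003 -0.001] tool x,z [ 0.43  -0.903 -0.001] [0.903 0.43  0.005]
(0.49, 0.1, 0.23) shift [ 1.05   0.013 -0.076]
(0.466, -0.067, 0.23) shift [ 1.753  0.011 -0.543]
[244.90788526 153.05253165]
[270.62421437 257.52857634]
```

View pics/s4.png

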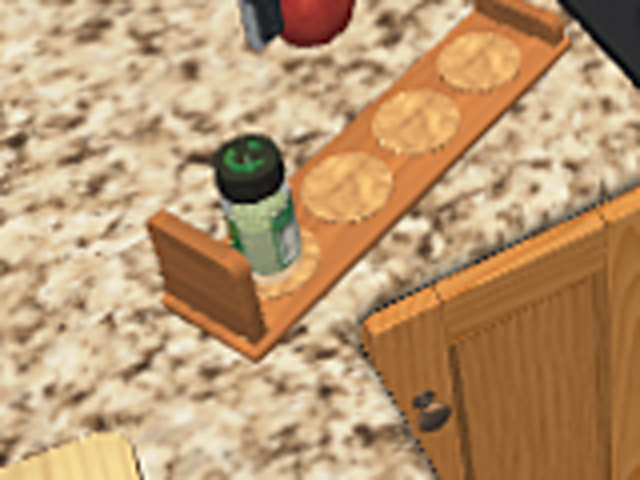

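```bash
python3 -m handwheel '0 0 0 .18 0 0 1;0 0 0 .37 0 -.02 1;0 0 0 .56 0 -.04 1;0 0 0 .75 0 -.06 1;0 0 0 .94 0 -.08 1'; python3 -m handwheel '0 0 0 .16 0 -.09 1;0 0 0 .32 0 -.18 1;0 0 0 .48 0 -.27 1;0 0 0 .65 0 -.36 1;0 0 0 .8 0 -.45 1';  python3 -m handwheel '0 0 0 0 0 0 1;0 0 0 0 0 0 1;0 0 0 0 0 0 1;0 0 0 0 0 0 1;0 0 0 0 0 0 1'; python3 - <<'E'
from h import *
plan((.4655,-.0675,.15),(.4655,-.0675,.035))
E
```

```text
time: 7.48
tcp_pos: [0.4791, 0.1164, 0.2283]
eef_rot: [-0.598, 0.598, -0.378, 0.378]
contact_force: [1.9, -0.1, 0.7]
gripper_width: 1.0
time: 7.9
tcp_pos: [0.4659, -0.0672, 0.2283]
eef_rot: [-0.598, 0.598, -0.378, 0.378]
contact_force: [1.2, -0.0, -1.0]
gripper_width: 1.0
time: 8.32
tcp_pos: [0.4665, -0.0638, 0.2283]
eef_rot: [0.598, -0.598, 0.377, -0.377]
contact_force: [-0.2, -0.1, 0.3]
gripper_width: 1.0
t 8.32 tcp [ 0.4665 -0.0638  0.2283] w 1.000 F [-0.2 -0.1  0.3] turn [-0.     0.005 -0.   ] tool x,z [ 0.431 -0.902 -0.   ] [0.902 0.431 0.   ]
(0.4655, -0.0675, 0.15) shift [ 0.015  0.391 -0.012]
(0.4655, -0.0675, 0.035) shift [ 0.015  0.966 -0.012]
```

```bash
python3 -m handwheel '0 0 0 .01 .1 -.008 1;0 0 0 .015 .25 -.012 1;0 0 0 .015 .4 -.012 1;0 0 0 .015 .5 -.012 1;0 0 0 .015 .5 -.012 1'; python3 -c "
from h import *
plan((.4655,-.0675,.035))"
```

```text
time: 8.73
tcp_pos: [0.4634, -0.0676, 0.125]
eef_rot: [-0.597, 0.599, -0.379, 0.375]
contact_force: [-1.0, 0.0, -1.8]
gripper_width: 0.998
t 8.73 tcp [ 0.4634 -0.0676  0.125 ] w 0.998 F [-1.   0.  -1.8] turn [ 0.005  0.005 -0.005] tool x,z [ 0.431 -0.902 -0.004] [ 0.902  0.431 -0.004]
(0.4655, -0.0675, 0.035) shift [0.006 0.45  0.012]
```

```bash
python3 -m handwheel '0 0 0 0 .12 .004 1;0 0 0 0 .25 .004 1;0 0 0 0 .37 .004 1;0 0 0 0 .44 .004 1;0 0 0 0 .44 .004 1'; python3 -m handwheel '0 0 0 0 0 0 1;0 0 0 0 0 0 1;0 0 0 0 0 0 -1;0 0 0 0 0 0 -1;0 0 0 0 0 0 -1'; python3 -m handwheel '0 0 0 0 0 0 -1;0 0 0 0 0 0 -1;0 0 0 0 0 0 -1;0 0 0 0 0 0 -1;0 0 0 0 0 0 -1'; python3 -c "
from h import *
plan((.4655,-.0675,.235))"
```

```text
time: 9.15
tcp_pos: [0.4655, -0.0676, 0.0391]
eef_rot: [-0.598, 0.598, -0.378, 0.376]
contact_force: [-2.2, 0.5, 0.4]
gripper_width: 1.001
time: 9.57
tcp_pos: [0.4667, -0.0685, 0.0412]
eef_rot: [0.598, -0.598, 0.377, -0.378]
contact_force: [-0.2, 1.1, -0.1]
gripper_width: 0.602
time: 9.98
tcp_pos: [0.4665, -0.0686, 0.0413]
eef_rot: [-0.598, 0.598, -0.377, 0.378]
contact_force: [-4.9, -0.4, 20.3]
gripper_width: 0.429
t 9.98 tcp [ 0.4665 -0.0686  0.0413] w 0.429 F [-4.9 -0.4 20.3] turn [-0.     0.002  0.001] tool x,z [ 0.429 -0.903  0.001] [0.903 0.429 0.   ]
(0.4655, -0.0675, 0.235) shift [-0.006 -0.969 -0.002]
```

```bash
python3 - <<'E'
from h import *
plan()
im,_=viewer.get_image("scene")
cv2.imwrite("pics/s5.png",cv2.resize(im[120:240,270:430][:,:,::-1],None,fx=5,fy=5,interpolation=cv2.INTER_CUBIC))
E
```

```text
t 9.98 tcp [ 0.4665 -0.0686  0.0413] w 0.429 F [-4.9 -0.4 20.3] turn [-0.     0.002  0.001] tool x,z [ 0.429 -0.903  0.001] [0.903 0.429 0.   ]
```

View pics/s5.png

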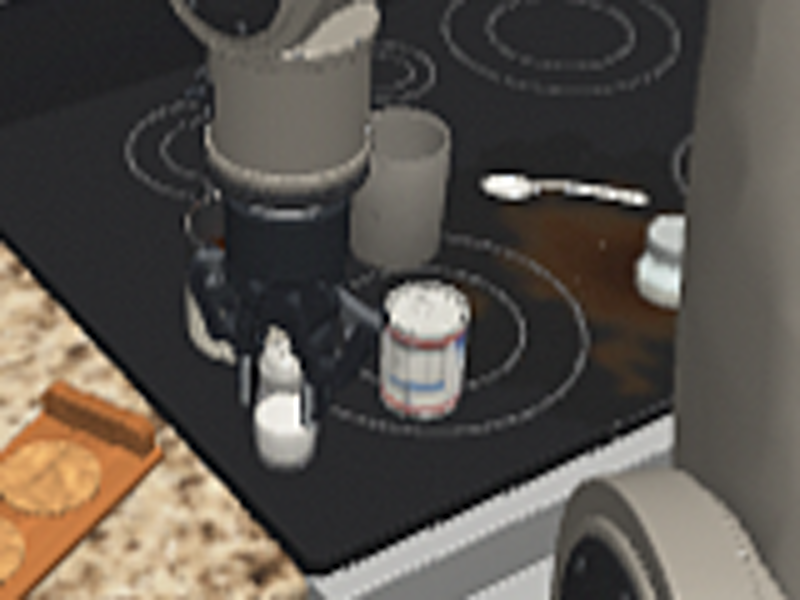

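```bash
python3 -m handwheel '0 0 0 0 0 0 1;0 0 0 0 0 0 1;0 0 0 0 0 0 1;0 0 0 0 0 0 1;0 0 0 0 0 0 1'; python3 -m handwheel '0 0 0 0 .03 0 1;0 0 0 0 .06 0 1;0 0 0 0 .06 0 1;0 0 0 0 .06 0 1;0 0 0 0 .06 0 1'; python3 -m handwheel '0 0 0 0 0 0 -1;0 0 0 0 0 0 -1;0 0 0 0 0 0 -1;0 0 0 0 0 0 -1;0 0 0 0 0 0 -1'; python3 -m handwheel '0 0 0 0 0 0 -1;0 0 0 0 0 0 -1;0 0 0 0 0 0 -1;0 0 0 0 0 0 -1;0 0 0 0 0 0 -1'; python3 -c "
from h import *
plan((.4655,-.0675,.235))"
```

```text
time: 10.45
tcp_pos: [0.4661, -0.0683, 0.0403]
eef_rot: [-0.598, 0.598, -0.378, 0.378]
contact_force: [0.2, 1.4, -0.2]
gripper_width: 0.999
time: 10.87
tcp_pos: [0.4661, -0.0682, 0.0281]
eef_rot: [-0.598, 0.598, -0.378, 0.378]
contact_force: [-0.3, 0.4, -0.3]
gripper_width: 1.003
time: 11.28
tcp_pos: [0.4664, -0.0684, 0.029]
eef_rot: [-0.598, 0.598, -0.378, 0.378]
contact_force: [-5.2, 0.7, 16.5]
gripper_width: 0.464
time: 11.7
tcp_pos: [0.4664, -0.0684, 0.029]
eef_rot: [-0.598, 0.598, -0.377, 0.378]
contact_force: [-4.3, 0.4, 16.2]
gripper_width: 0.467
t 11.70 tcp [ 0.4664 -0.0684  0.029 ] w 0.467 F [-4.3  0.4 16.2] turn [-0.001  0.003  0.001] tool x,z [ 0.429 -0.903  0.001] [0.903 0.429 0.   ]
(0.4655, -0.0675, 0.235) shift [-0.005 -1.03  -0.002]
```

```bash
python3 -m handwheel '0 0 0 0 -.1 0 -1;0 0 0 0 -.28 0 -1;0 0 0 0 -.46 0 -1;0 0 0 0 -.64 0 -1;0 0 0 0 -.7 0 -1'; python3 - <<'E'
from h import *
plan((.4476,.2227,.17),(.4476,.2227,.046))
im,_=viewer.get_image("scene")
cv2.imwrite("pics/s6.png",cv2.resize(im[80:240,250:430][:,:,::-1],None,fx=4,fy=4,interpolation=cv2.INTER_CUBIC))
E
```

```text
time: 12.12
tcp_pos: [0.4678, -0.0682, 0.1729]
eef_rot: [0.598, -0.597, 0.376, -0.379]
contact_force: [1.4, 0.2, -0.7]
gripper_width: 0.464
t 12.12 tcp [ 0.4678 -0.0682  0.1729] w 0.464 F [ 1.4  0.2 -0.7] turn [-0.005  0.003  0.004] tool x,z [ 0.429 -0.903  0.003] [0.903 0.429 0.004]
(0.4476, 0.2227, 0.17) shift [-1.357  0.013  0.533]
(0.4476, 0.2227, 0.046) shift [-1.359  0.633  0.531]
```

View pics/s6.png

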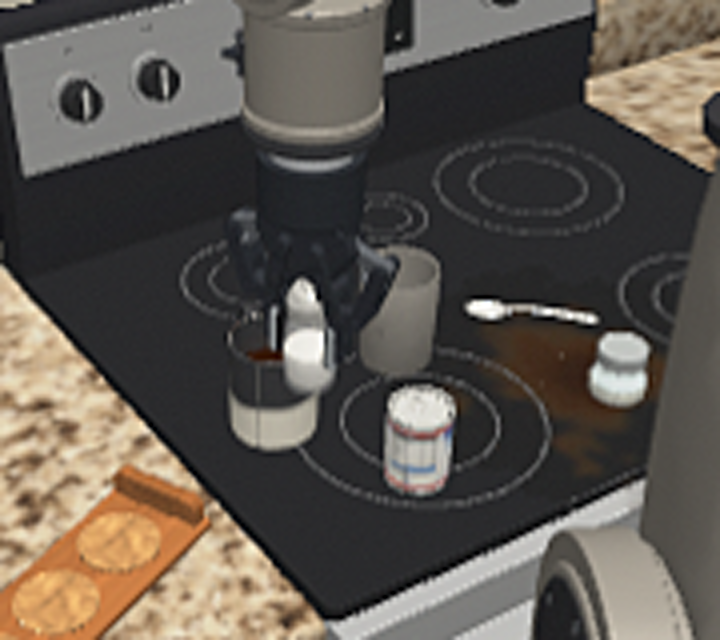

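```bash
python3 -m handwheel '0 0 0 -.1 0 .04 -1;0 0 0 -.26 0 .1 -1;0 0 0 -.43 0 .17 -1;0 0 0 -.6 0 .24 -1;0 0 0 -.76 0 .3 -1'; python3 -m handwheel '0 0 0 -.16 0 .06 -1;0 0 0 -.32 0 .13 -1;0 0 0 -.46 0 .18 -1;0 0 0 -.56 0 .22 -1;0 0 0 -.58 0 .23 -1';python3 -c "
from h import *
plan((.4476,.2227,.06),(.4476,.2227,.046))"
```

```text
time: 12.58
tcp_pos: [0.4546, 0.0964, 0.1681]
eef_rot: [0.598, -0.598, 0.378, -0.378]
contact_force: [1.1, -0.2, -1.4]
gripper_width: 0.464
time: 13.0
tcp_pos: [0.4458, 0.2232, 0.1681]
eef_rot: [0.599, -0.598, 0.377, -0.376]
contact_force: [-0.9, 0.2, -0.9]
gripper_width: 0.461
t 13.00 tcp [0.4458 0.2232 0.1681] w 0.461 F [-0.9  0.2 -0.9] turn [-0.001  0.008 -0.002] tool x,z [ 0.433 -0.901 -0.002] [0.901 0.433 0.   ]
(0.4476, 0.2227, 0.06) shift [0.007 0.541 0.007]
(0.4476, 0.2227, 0.046) shift [0.007 0.611 0.007]
```

```bash
python3 -m handwheel '0 0 0 0 .1 0 -1;0 0 0 0 .24 0 -1;0 0 0 0 .38 0 -1;0 0 0 0 .5 0 -1;0 0 0 0 .54 0 -1'; python3 -m handwheel '0 0 0 0 .02 0 -1;0 0 0 0 .04 0 -1;0 0 0 0 .06 0 -1;0 0 0 0 .06 0 -1;0 0 0 0 .06 0 -1';python3 -c "
from h import *
plan((.4476,.2227,.043))"
```

```text
time: 13.42
tcp_pos: [0.4451, 0.2179, 0.0571]
eef_rot: [-0.596, 0.599, -0.379, 0.377]
contact_force: [-1.4, -0.9, -0.5]
gripper_width: 0.458
time: 13.83
tcp_pos: [0.4474, 0.2194, 0.0491]
eef_rot: [0.598, -0.597, 0.378, -0.378]
contact_force: [-0.2, -0.2, -0.4]
gripper_width: 0.463
t 13.83 tcp [0.4474 0.2194 0.0491] w 0.463 F [-0.2 -0.2 -0.4] turn [-0.001  0.002  0.   ] tool x,z [ 0.429 -0.903  0.   ] [0.903 0.429 0.001]
(0.4476, 0.2227, 0.043) shift [-0.015  0.03   0.008]
```

```bash
python3 -m handwheel '0 0 0 -.012 .01 .006 -1;0 0 0 -.015 .02 .007 -1;0 0 0 -.015 .025 .007 -1;0 0 0 -.015 .03 .007 -1;0 0 0 -.015 .032 .007 -1';python3 - <<'E'
from h import *
plan((.4476,.2227,.043))
im,_=viewer.get_image("scene")
cv2.imwrite("pics/s7.png",cv2.resize(im[180:300,160:320][:,:,::-1],None,fx=4,fy=4,interpolation=cv2.INTER_CUBIC))
for p in [(.4476,.2227,.018)]: print((proj("scene",p)-[160,180])*4)
E
```

```text
time: 14.25
tcp_pos: [0.4472, 0.2228, 0.0429]
eef_rot: [0.598, -0.598, 0.377, -0.378]
contact_force: [-8.2, -4.6, 35.5]
gripper_width: 0.459
t 14.25 tcp [0.4472 0.2228 0.0429] w 0.459 F [-8.2 -4.6 35.5] turn [-0.001  0.003  0.001] tool x,z [ 0.429 -0.903  0.001] [0.903 0.429 0.001]
(0.4476, 0.2227, 0.043) shift [ 0.001 -0.     0.002]
[345.12410575 265.30266068]
```

View pics/s7.png

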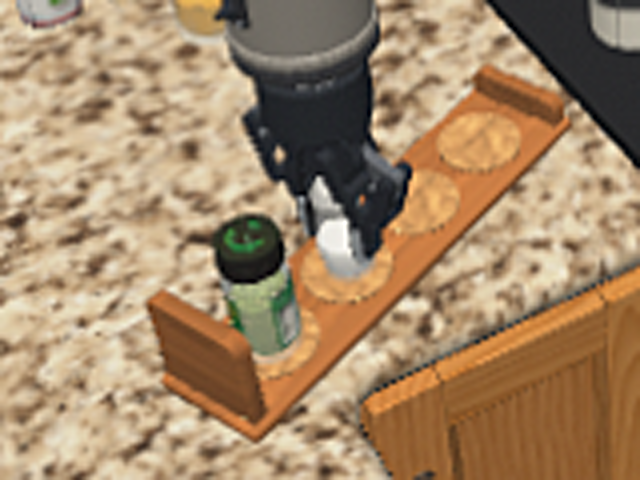

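```bash
python3 -m handwheel '0 0 0 0 -.008 0 -1;0 0 0 0 -.01 0 -1;0 0 0 0 -.01 0 1;0 0 0 0 -.01 0 1;0 0 0 0 -.01 0 1'; python3 -m handwheel '0 0 0 0 0 0 1;0 0 0 0 -.15 0 1;0 0 0 0 -.34 0 1;0 0 0 0 -.53 0 1;0 0 0 0 -.72 0 1'; python3 - <<'E'
from h import *
plan((.468,-.1825,.2),(.468,-.1825,.02))
im,_=viewer.get_image("scene")
cv2.imwrite("pics/s8.png",cv2.resize(im[180:300,160:320][:,:,::-1],None,fx=4,fy=4,interpolation=cv2.INTER_CUBIC))
for p in [(.4476,.2227,.018),(.4476,.2227,.108)]: print((proj("scene",p)-[160,180])*4)
E
```

```text
time: 14.72
tcp_pos: [0.4468, 0.2225, 0.0438]
eef_rot: [-0.598, 0.598, -0.378, 0.378]
contact_force: [0.2, -0.1, -0.2]
gripper_width: 0.867
time: 15.13
tcp_pos: [0.4462, 0.2226, 0.1894]
eef_rot: [-0.598, 0.598, -0.378, 0.377]
contact_force: [0.3, -0.1, 0.8]
gripper_width: 1.001
t 15.13 tcp [0.4462 0.2226 0.1894] w 1.001 F [ 0.3 -0.1  0.8] turn [ 0.001  0.003 -0.001] tool x,z [ 0.43  -0.903 -0.001] [ 0.903  0.43  -0.001]
(0.468, -0.1825, 0.2) shift [ 1.876 -0.054 -0.772]
(0.468, -0.1825, 0.02) shift [ 1.876  0.846 -0.771]
[345.12410575 265.30266068]
[328.65943045 176.92051884]
```

View pics/s8.png

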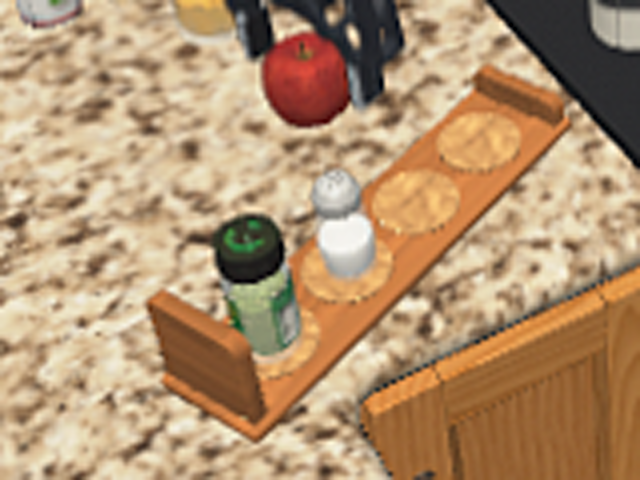

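```bash
python3 -m handwheel '0 0 0 .18 0 -.07 1;0 0 0 .36 0 -.15 1;0 0 0 .54 0 -.22 1;0 0 0 .72 0 -.3 1;0 0 0 .9 0 -.37 1'; python3 -m handwheel '0 0 0 .18 0 -.07 1;0 0 0 .36 0 -.15 1;0 0 0 .54 0 -.22 1;0 0 0 .72 0 -.3 1;0 0 0 .88 0 -.36 1';  python3 -m handwheel '0 0 0 .05 0 -.02 1;0 0 0 .05 0 -.02 1;0 0 0 .05 0 -.02 1;0 0 0 .05 0 -.02 1;0 0 0 .05 0 -.02 1'; python3 - <<'E'
from h import *
plan((.468,-.1825,.02))
E
```

```text
time: 15.6
tcp_pos: [0.4568, 0.0263, 0.188]
eef_rot: [-0.598, 0.598, -0.378, 0.378]
contact_force: [2.4, 0.6, 0.5]
gripper_width: 1.001
time: 16.02
tcp_pos: [0.4671, -0.1644, 0.1879]
eef_rot: [-0.597, 0.598, -0.378, 0.378]
contact_force: [0.5, 0.1, 0.8]
gripper_width: 1.001
time: 16.43
tcp_pos: [0.4686, -0.171, 0.188]
eef_rot: [0.598, -0.598, 0.377, -0.377]
contact_force: [-0.4, -0.4, -0.4]
gripper_width: 1.002
t 16.43 tcp [ 0.4686 -0.171   0.188 ] w 1.002 F [-0.4 -0.4 -0.4] turn [-0.     0.005 -0.   ] tool x,z [ 0.431 -0.902 -0.   ] [0.902 0.431 0.   ]
(0.468, -0.1825, 0.02) shift [ 0.051  0.84  -0.028]
```

```bash
python3 -m handwheel '0 0 0 .04 0 -.028 1;0 0 0 .051 .1 -.028 1;0 0 0 .051 .25 -.028 1;0 0 0 .051 .4 -.028 1;0 0 0 .051 .42 -.028 1';  python3 -c "
from h import *
plan((.468,-.1825,.02))"
```

```text
time: 16.85
tcp_pos: [0.4654, -0.1834, 0.1002]
eef_rot: [-0.598, 0.598, -0.379, 0.376]
contact_force: [-1.5, 0.4, -0.4]
gripper_width: 1.0
t 16.85 tcp [ 0.4654 -0.1834  0.1002] w 1.000 F [-1.5  0.4 -0.4] turn [ 0.005  0.004 -0.005] tool x,z [ 0.43  -0.903 -0.004] [ 0.903  0.43  -0.004]
(0.468, -0.1825, 0.02) shift [0.003 0.401 0.015]
```

```bash
python3 -m handwheel '0 0 0 0 .1 0 1;0 0 0 0 .22 0 1;0 0 0 0 .34 0 1;0 0 0 0 .4 0 1;0 0 0 0 .4 0 1'; python3 -m handwheel '0 0 0 0 0 0 1;0 0 0 0 0 0 1;0 0 0 0 0 0 -1;0 0 0 0 0 0 -1;0 0 0 0 0 0 -1'; python3 -m handwheel '0 0 0 0 0 0 -1;0 0 0 0 0 0 -1;0 0 0 0 0 0 -1;0 0 0 0 0 0 -1;0 0 0 0 0 0 -1'; python3 -c "
from h import *
plan((.4655,-.0675,.235))"
```

```text
time: 17.27
tcp_pos: [0.4669, -0.1836, 0.0226]
eef_rot: [-0.598, 0.598, -0.379, 0.377]
contact_force: [-0.1, 0.0, 0.3]
gripper_width: 1.0
time: 17.68
tcp_pos: [0.4685, -0.1843, 0.0252]
eef_rot: [0.598, -0.598, 0.377, -0.378]
contact_force: [-5.0, 3.1, 21.2]
gripper_width: 0.657
time: 18.1
tcp_pos: [0.4685, -0.1843, 0.0252]
eef_rot: [0.598, -0.598, 0.377, -0.378]
contact_force: [-3.7, 0.8, 16.7]
gripper_width: 0.654
t 18.10 tcp [ 0.4685 -0.1843  0.0252] w 0.654 F [-3.7  0.8 16.7] turn [-0.001  0.002  0.002] tool x,z [ 0.429 -0.903  0.001] [0.903 0.429 0.001]
(0.4655, -0.0675, 0.235) shift [-0.532 -1.049  0.238]
```

```bash
python3 -m handwheel '0 0 0 0 -.1 0 -1;0 0 0 0 -.28 0 -1;0 0 0 0 -.46 0 -1;0 0 0 0 -.64 0 -1;0 0 0 0 -.8 0 -1'; python3 -c "
from h import *
plan((.4813,.1505,.19))"
```

```text
time: 18.52
tcp_pos: [0.4676, -0.1838, 0.1865]
eef_rot: [0.598, -0.598, 0.377, -0.378]
contact_force: [1.2, -1.0, -2.4]
gripper_width: 0.657
t 18.52 tcp [ 0.4676 -0.1838  0.1865] w 0.657 F [ 1.2 -1.  -2.4] turn [-0.001  0.003  0.001] tool x,z [ 0.429 -0.903  0.001] [0.903 0.429 0.001]
(0.4813, 0.1505, 0.19) shift [-1.48  -0.018  0.779]
```

```bash
python3 -m handwheel '0 0 0 -.1 0 .05 -1;0 0 0 -.27 0 .14 -1;0 0 0 -.44 0 .23 -1;0 0 0 -.61 0 .32 -1;0 0 0 -.78 0 .41 -1'; python3 -m handwheel '0 0 0 -.17 0 .09 -1;0 0 0 -.34 0 .18 -1;0 0 0 -.5 0 .27 -1;0 0 0 -.64 0 .34 -1;0 0 0 -.68 0 .36 -1';python3 -c "
from h import *
plan((.4813,.1505,.055))"
```

```text
time: 18.93
tcp_pos: [0.4745, -0.0064, 0.1845]
eef_rot: [0.598, -0.598, 0.378, -0.378]
contact_force: [1.7, 0.8, -1.2]
gripper_width: 0.65
time: 19.35
tcp_pos: [0.481, 0.151, 0.1847]
eef_rot: [0.599, -0.598, 0.376, -0.376]
contact_force: [-0.9, 0.5, -1.9]
gripper_width: 0.657
t 19.35 tcp [0.481  0.151  0.1847] w 0.657 F [-0.9  0.5 -1.9] turn [-0.002  0.009 -0.002] tool x,z [ 0.434 -0.901 -0.001] [0.901 0.434 0.002]
(0.4813, 0.1505, 0.055) shift [ 0.004  0.648 -0.001]
```

```bash
python3 -m handwheel '0 0 0 0 .1 0 -1;0 0 0 0 .26 0 -1;0 0 0 0 .42 0 -1;0 0 0 0 .56 0 -1;0 0 0 0 .62 0 -1'; python3 -m handwheel '0 0 0 0 .03 0 -1;0 0 0 0 .05 0 -1;0 0 0 0 .06 0 -1;0 0 0 0 .06 0 -1;0 0 0 0 .06 0 -1';python3 -c "
from h import *
plan((.4813,.1505,.0392))"
```

```text
time: 19.77
tcp_pos: [0.4799, 0.1448, 0.0572]
eef_rot: [-0.597, 0.599, -0.379, 0.377]
contact_force: [-0.7, -0.8, -2.8]
gripper_width: 0.659
time: 20.18
tcp_pos: [0.4822, 0.1459, 0.049]
eef_rot: [0.598, -0.597, 0.377, -0.378]
contact_force: [-0.7, -1.0, -1.7]
gripper_width: 0.655
t 20.18 tcp [0.4822 0.1459 0.049 ] w 0.655 F [-0.7 -1.  -1.7] turn [-0.002  0.002  0.001] tool x,z [ 0.429 -0.903  0.   ] [0.903 0.429 0.002]
(0.4813, 0.1505, 0.0392) shift [-0.023  0.049  0.005]
```

```bash
python3 -m handwheel '0 0 0 -.02 .01 .006 -1;0 0 0 -.023 .02 .006 -1;0 0 0 -.023 .035 .006 -1;0 0 0 -.023 .045 .006 -1;0 0 0 -.023 .048 .006 -1';python3 - <<'E'
from h import *
plan((.4813,.1505,.0392))
im,_=viewer.get_image("scene")
cv2.imwrite("pics/s9.png",cv2.resize(im[160:300,170:320][:,:,::-1],None,fx=4,fy=4,interpolation=cv2.INTER_CUBIC))
E
```

```text
time: 20.6
tcp_pos: [0.4807, 0.1507, 0.0391]
eef_rot: [-0.598, 0.598, -0.377, 0.378]
contact_force: [-12.3, -4.3, 43.3]
gripper_width: 0.658
t 20.60 tcp [0.4807 0.1507 0.0391] w 0.658 F [-12.3  -4.3  43.3] turn [-0.     0.003  0.001] tool x,z [ 0.429 -0.903  0.001] [0.903 0.429 0.   ]
(0.4813, 0.1505, 0.0392) shift [ 0.002 -0.     0.002]
```

View pics/s9.png

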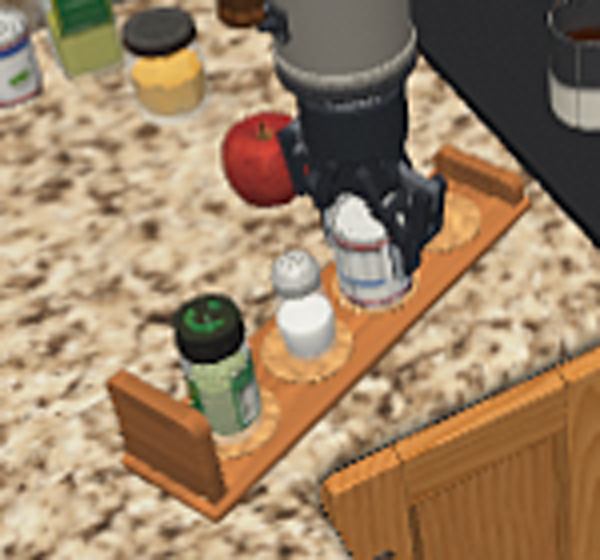

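Tin is on pad 3; raise slightly and release.

```bash
python3 -m handwheel '0 0 0 0 -.008 0 -1;0 0 0 0 -.01 0 -1;0 0 0 0 -.01 0 1;0 0 0 0 -.01 0 1;0 0 0 0 -.01 0 1'; python3 -m handwheel '0 0 0 0 0 0 1;0 0 0 0 -.15 0 1;0 0 0 0 -.34 0 1;0 0 0 0 -.53 0 1;0 0 0 0 -.72 0 1'; python3 - <<'E'
from h import *
plan((.463,-.407,.2))
im,d=viewer.get_image("top");np.savez("pics/t9.npz",im=im,d=d)
cv2.imwrite("pics/t9.png",cv2.resize(im[130:290,160:500][:,:,::-1],None,fx=2,fy=2,interpolation=cv2.INTER_CUBIC))
E
```

```text
time: 21.07
tcp_pos: [0.4807, 0.1505, 0.0402]
eef_rot: [0.598, -0.598, 0.378, -0.378]
contact_force: [-0.4, -0.1, 0.1]
gripper_width: 0.997
time: 21.48
tcp_pos: [0.4801, 0.1506, 0.1858]
eef_rot: [-0.598, 0.598, -0.378, 0.377]
contact_force: [0.6, -0.2, -0.7]
gripper_width: 1.0
t 21.48 tcp [0.4801 0.1506 0.1858] w 1.000 F [ 0.6 -0.2 -0.7] turn [ 0.001  0.003 -0.001] tool x,z [ 0.43  -0.903 -0.001] [ 0.903  0.43  -0.001]
(0.463, -0.407, 0.2) shift [ 2.481 -0.072 -1.275]
```

View pics/t9.png

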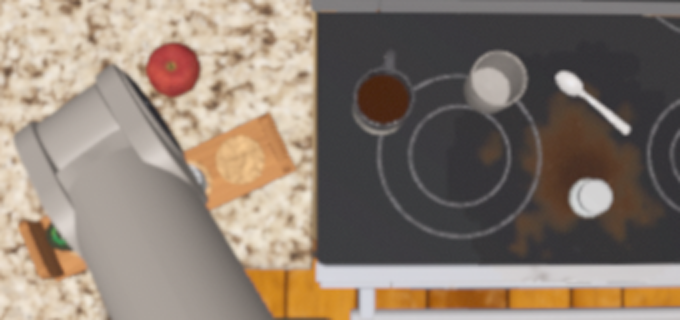

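```bash
python3 -m handwheel '0 0 0 .16 0 -.08 1;0 0 0 .33 0 -.17 1;0 0 0 .5 0 -.26 1;0 0 0 .66 0 -.34 1;0 0 0 .83 0 -.42 1'; python3 -m handwheel '0 0 0 .16 0 -.08 1;0 0 0 .33 0 -.17 1;0 0 0 .5 0 -.26 1;0 0 0 .66 0 -.34 1;0 0 0 .83 0 -.42 1';  python3 -m handwheel '0 0 0 .16 0 -.08 1;0 0 0 .33 0 -.17 1;0 0 0 .5 0 -.26 1;0 0 0 .66 0 -.34 1;0 0 0 .8 0 -.41 1'; python3 -m handwheel '0 0 0 0 0 0 1;0 0 0 0 0 0 1;0 0 0 0 0 0 1;0 0 0 0 0 0 1;0 0 0 0 0 0 1'; python3 - <<'E'
from h import *
plan((.463,-.407,.008))
E
```

```text
time: 21.95
tcp_pos: [0.4756, -0.0371, 0.1845]
eef_rot: [0.598, -0.598, 0.378, -0.378]
contact_force: [1.3, 0.4, 0.9]
gripper_width: 1.0
time: 22.37
tcp_pos: [0.4708, -0.2233, 0.1844]
eef_rot: [-0.598, 0.598, -0.378, 0.378]
contact_force: [2.0, 0.5, 0.1]
gripper_width: 0.997
time: 22.78
tcp_pos: [0.4652, -0.4039, 0.1841]
eef_rot: [-0.597, 0.598, -0.378, 0.378]
contact_force: [0.5, -0.3, 0.3]
gripper_width: 1.003
time: 23.2
tcp_pos: [0.4664, -0.4001, 0.1845]
eef_rot: [0.598, -0.598, 0.377, -0.377]
contact_force: [-0.5, 0.3, 0.9]
gripper_width: 1.0
t 23.20 tcp [ 0.4664 -0.4001  0.1845] w 1.000 F [-0.5  0.3  0.9] turn [-0.     0.005 -0.   ] tool x,z [ 0.431 -0.903 -0.   ] [0.903 0.431 0.   ]
(0.463, -0.407, 0.008) shift [ 0.024  0.882 -0.03 ]
```

```bash
python3 -m handwheel '0 0 0 .024 .1 -.03 1;0 0 0 .024 .28 -.03 1;0 0 0 .024 .46 -.03 1;0 0 0 .024 .56 -.03 1;0 0 0 .024 .56 -.03 1'; python3 -m handwheel '0 0 0 0 .05 0 1;0 0 0 0 .12 0 1;0 0 0 0 .2 0 1;0 0 0 0 .25 0 1;0 0 0 0 .25 0 1';  python3 -m handwheel '0 0 0 0 0 0 1;0 0 0 0 0 0 1;0 0 0 0 0 0 1;0 0 0 0 0 0 1;0 0 0 0 0 0 1'; python3 - <<'E'
from h import *
plan((.463,-.407,.01))
im,_=viewer.get_image("scene")
cv2.imwrite("pics/s10.png",cv2.resize(im[100:240,330:470][:,:,::-1],None,fx=4,fy=4,interpolation=cv2.INTER_CUBIC))
E
```

```text
time: 23.62
tcp_pos: [0.4609, -0.4058, 0.0683]
eef_rot: [0.598, -0.598, 0.38, -0.375]
contact_force: [0.6, 0.5, -0.2]
gripper_width: 0.999
time: 24.03
tcp_pos: [0.4621, -0.4075, 0.0208]
eef_rot: [0.598, -0.598, 0.378, -0.377]
contact_force: [0.5, 1.5, 0.8]
gripper_width: 1.001
time: 24.45
tcp_pos: [0.4629, -0.4083, 0.0229]
eef_rot: [-0.598, 0.598, -0.377, 0.378]
contact_force: [-0.4, 0.3, -0.3]
gripper_width: 1.003
t 24.45 tcp [ 0.4629 -0.4083  0.0229] w 1.003 F [-0.4  0.3 -0.3] turn [-0.     0.002  0.001] tool x,z [ 0.429 -0.903  0.001] [0.903 0.429 0.   ]
(0.463, -0.407, 0.01) shift [-0.006  0.065  0.003]
```

View pics/s10.png

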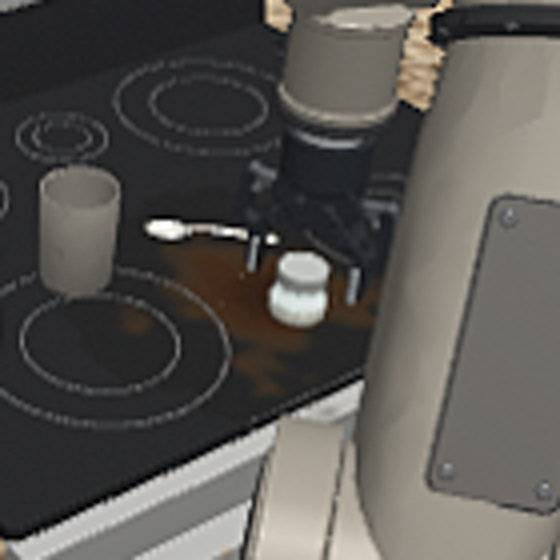

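```bash
python3 -m handwheel '0 0 0 0 .04 0 1;0 0 0 0 .075 0 1;0 0 0 0 .075 0 1;0 0 0 0 .075 0 1;0 0 0 0 .075 0 1';  python3 -m handwheel '0 0 0 0 0 0 -1;0 0 0 0 0 0 -1;0 0 0 0 0 0 -1;0 0 0 0 0 0 -1;0 0 0 0 0 0 -1';  python3 -m handwheel '0 0 0 0 0 0 -1;0 0 0 0 0 0 -1;0 0 0 0 0 0 -1;0 0 0 0 0 0 -1;0 0 0 0 0 0 -1'; python3 -c "
from h import *
plan((.463,-.407,.01))"
```

```text
time: 24.92
tcp_pos: [0.4626, -0.408, 0.0071]
eef_rot: [0.598, -0.598, 0.378, -0.378]
contact_force: [0.1, 0.1, 0.8]
gripper_width: 0.998
time: 25.33
tcp_pos: [0.4629, -0.4082, 0.0081]
eef_rot: [-0.598, 0.598, -0.378, 0.378]
contact_force: [-2.1, 2.7, 11.5]
gripper_width: 0.555
time: 25.75
tcp_pos: [0.4629, -0.4082, 0.0081]
eef_rot: [-0.598, 0.598, -0.378, 0.378]
contact_force: [-3.1, 3.5, 11.2]
gripper_width: 0.561
t 25.75 tcp [ 0.4629 -0.4082  0.0081] w 0.561 F [-3.1  3.5 11.2] turn [-0.     0.002  0.001] tool x,z [ 0.429 -0.903  0.001] [0.903 0.429 0.   ]
(0.463, -0.407, 0.01) shift [-0.005 -0.009  0.003]
```

```bash
python3 -m handwheel '0 0 0 0 -.1 0 -1;0 0 0 0 -.28 0 -1;0 0 0 0 -.46 0 -1;0 0 0 0 -.64 0 -1;0 0 0 0 -.82 0 -1'; python3 - <<'E'
from h import *
plan((.5155,.0779,.18))
im,_=viewer.get_image("scene")
cv2.imwrite("pics/s11.png",cv2.resize(im[60:200,330:470][:,:,::-1],None,fx=4,fy=4,interpolation=cv2.INTER_CUBIC))
E
```

```text
time: 26.17
tcp_pos: [0.4623, -0.4078, 0.1731]
eef_rot: [0.598, -0.598, 0.378, -0.378]
contact_force: [0.4, -0.4, -2.0]
gripper_width: 0.554
t 26.17 tcp [ 0.4623 -0.4078  0.1731] w 0.554 F [ 0.4 -0.4 -2. ] turn [ 0.     0.003 -0.   ] tool x,z [ 0.429 -0.903 -0.   ] [ 0.903  0.429 -0.   ]
(0.5155, 0.0779, 0.18) shift [-2.079 -0.034  1.283]
```

View pics/s11.png

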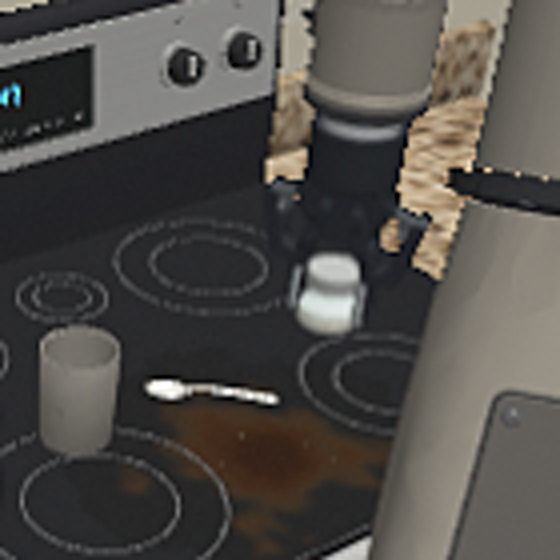

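```bash
python3 -m handwheel '0 0 0 -.08 0 .05 -1;0 0 0 -.23 0 .14 -1;0 0 0 -.38 0 .23 -1;0 0 0 -.54 0 .33 -1;0 0 0 -.7 0 .43 -1'; python3 -m handwheel '0 0 0 -.15 0 .09 -1;0 0 0 -.3 0 .18 -1;0 0 0 -.45 0 .27 -1;0 0 0 -.6 0 .37 -1;0 0 0 -.75 0 .46 -1';  python3 -m handwheel '0 0 0 -.15 0 .09 -1;0 0 0 -.3 0 .18 -1;0 0 0 -.44 0 .27 -1;0 0 0 -.55 0 .34 -1;0 0 0 -.59 0 .37 -1'; python3 -m handwheel '0 0 0 0 0 0 -1;0 0 0 0 0 0 -1;0 0 0 0 0 0 -1;0 0 0 0 0 0 -1;0 0 0 0 0 0 -1'; python3 - <<'E'
from h import *
plan((.5155,.0779,.035))
E
```

```text
time: 26.63
tcp_pos: [0.4799, -0.2433, 0.1712]
eef_rot: [-0.598, 0.598, -0.378, 0.378]
contact_force: [0.8, 0.4, -1.5]
gripper_width: 0.554
time: 27.05
tcp_pos: [0.4989, -0.0681, 0.1714]
eef_rot: [0.598, -0.598, 0.378, -0.378]
contact_force: [1.5, -0.2, -1.8]
gripper_width: 0.55
time: 27.47
tcp_pos: [0.5151, 0.0728, 0.1715]
eef_rot: [0.599, -0.598, 0.377, -0.377]
contact_force: [-1.4, 0.4, -1.6]
gripper_width: 0.557
time: 27.88
tcp_pos: [0.5151, 0.0673, 0.1713]
eef_rot: [-0.597, 0.598, -0.378, 0.378]
contact_force: [-0.2, -0.1, -0.8]
gripper_width: 0.554
t 27.88 tcp [0.5151 0.0673 0.1713] w 0.554 F [-0.2 -0.1 -0.8] turn [0. 0. 0.] tool x,z [ 0.428 -0.904  0.   ] [ 0.904  0.428 -0.   ]
(0.5155, 0.0779, 0.035) shift [-0.047  0.681  0.025]
```

```bash
python3 -m handwheel '0 0 0 -.047 .1 .025 -1;0 0 0 -.047 .26 .025 -1;0 0 0 -.047 .42 .025 -1;0 0 0 -.047 .58 .025 -1;0 0 0 -.047 .66 .025 -1'; python3 -m handwheel '0 0 0 0 .01 0 -1;0 0 0 0 .02 0 -1;0 0 0 0 .03 0 -1;0 0 0 0 .04 0 -1;0 0 0 0 .04 0 -1';python3 -c "
from h import *
plan((.5155,.0779,.0225))"
```

```text
time: 28.3
tcp_pos: [0.5141, 0.078, 0.0362]
eef_rot: [-0.597, 0.598, -0.379, 0.377]
contact_force: [-0.7, -0.4, -1.7]
gripper_width: 0.556
time: 28.72
tcp_pos: [0.5163, 0.0791, 0.0322]
eef_rot: [0.598, -0.597, 0.377, -0.378]
contact_force: [0.0, -0.1, -1.1]
gripper_width: 0.555
t 28.72 tcp [0.5163 0.0791 0.0322] w 0.555 F [ 0.  -0.1 -1.1] turn [-0.002  0.002  0.001] tool x,z [ 0.429 -0.903  0.001] [0.903 0.429 0.002]
(0.5155, 0.0779, 0.0225) shift [ 0.004  0.048 -0.006]
```

```bash
python3 -m handwheel '0 0 0 .004 .01 -.006 -1;0 0 0 .004 .02 -.006 -1;0 0 0 .004 .03 -.006 -1;0 0 0 .004 .04 -.006 -1;0 0 0 .004 .045 -.006 -1';python3 - <<'E'
from h import *
plan((.5155,.0779,.0225))
im,_=viewer.get_image("scene")
cv2.imwrite("pics/s12.png",cv2.resize(im[160:300,170:320][:,:,::-1],None,fx=4,fy=4,interpolation=cv2.INTER_CUBIC))
E
```

```text
time: 29.13
tcp_pos: [0.5148, 0.078, 0.0221]
eef_rot: [-0.598, 0.598, -0.378, 0.378]
contact_force: [-2.4, -1.8, 17.4]
gripper_width: 0.552
t 29.13 tcp [0.5148 0.078  0.0221] w 0.552 F [-2.4 -1.8 17.4] turn [ 0.     0.003 -0.   ] tool x,z [ 0.429 -0.903 -0.   ] [ 0.903  0.429 -0.   ]
(0.5155, 0.0779, 0.0225) shift [ 0.002 -0.002  0.003]
```

View pics/s12.png

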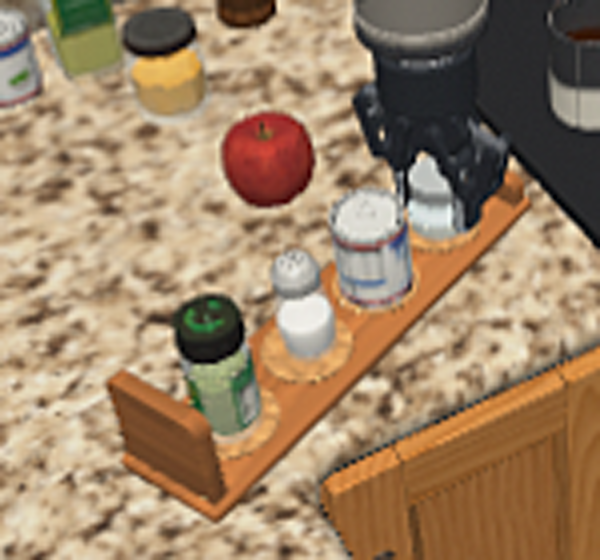

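```bash
python3 -m handwheel '0 0 0 0 -.003 0 -1;0 0 0 0 -.005 0 -1;0 0 0 0 -.005 0 1;0 0 0 0 -.005 0 1;0 0 0 0 -.005 0 1'; python3 -m handwheel '0 0 0 0 0 0 1;0 0 0 0 -.15 0 1;0 0 0 0 -.34 0 1;0 0 0 0 -.53 0 1;0 0 0 0 -.72 0 1'; python3 -m handwheel '0 0 0 0 -.2 0 1;0 0 0 .1 -.3 -.05 1;0 0 0 .26 -.35 -.12 1;0 0 0 .43 -.35 -.2 1;0 0 0 .6 -.35 -.28 1'; python3 -m handwheel '0 0 0 .17 0 -.08 1;0 0 0 .34 0 -.16 1;0 0 0 .52 0 -.25 1;0 0 0 .69 0 -.33 1;0 0 0 .85 0 -.41 1';  python3 -m handwheel '0 0 0 .17 0 -.08 1;0 0 0 .34 0 -.16 1;0 0 0 .52 0 -.25 1;0 0 0 .6 0 -.28 1;0 0 0 .6 0 -.28 1'; python3 -m handwheel '0 0 0 0 0 0 1;0 0 0 0 0 0 1;0 0 0 0 0 0 1;0 0 0 0 0 0 1;0 0 0 0 0 0 1'; python3 - <<'E'
from h import *
plan()
pads=[(.4131,.2944),(.4476,.2227),(.4813,.1505),(.5155,.0779)];hts=[.123,.108,.090,.068]
im,d=viewer.get_image("top");P=cloud("top",d)
cv2.imwrite("pics/t13.png",cv2.resize(im[130:290,160:500][:,:,::-1],None,fx=2,fy=2,interpolation=cv2.INTER_CUBIC))
for (x,y),h in zip(pads,hts):
    m=(np.hypot(P[...,0]-x,P[...,1]-y)<.04)&(abs(P[...,2]-h)<.01)
    q=P[m];t=q[q[:,2]>np.percentile(q[:,2],90)-.008]
    c=(t.min(0)+t.max(0))/2; print(len(t),c.round(4),"off",(c[:2]-[x,y]).round(4),"size",np.ptp(t,axis=0).round(3),"ztop",np.percentile(q[:,2],90).round(4),h)
m=(np.hypot(P[...,0]-.617,P[...,1]+.268)<.06)&(abs(P[...,2]-.1)<.012);q=P[m];print("cup",((q.min(0)+q.max(0))/2).round(4))
im,_=viewer.get_image("scene")
cv2.imwrite("pics/s13.png",cv2.resize(im[150:300,170:370][:,:,::-1],None,fx=4,fy=4,interpolation=cv2.INTER_CUBIC))
E
```

```text
time: 29.6
tcp_pos: [0.515, 0.078, 0.0234]
eef_rot: [0.598, -0.598, 0.378, -0.378]
contact_force: [0.2, -0.5, -0.2]
gripper_width: 0.95
time: 30.02
tcp_pos: [0.5144, 0.0781, 0.1689]
eef_rot: [-0.598, 0.598, -0.378, 0.377]
contact_force: [1.4, 0.3, 0.4]
gripper_width: 1.002
time: 30.43
tcp_pos: [0.516, -0.0558, 0.2386]
eef_rot: [0.598, -0.598, 0.377, -0.378]
contact_force: [0.8, 0.3, -0.3]
gripper_width: 1.002
time: 30.85
tcp_pos: [0.5142, -0.2455, 0.2374]
eef_rot: [-0.598, 0.598, -0.378, 0.378]
contact_force: [0.9, -0.3, 0.2]
gripper_width: 0.999
time: 31.27
tcp_pos: [0.5141, -0.3806, 0.2365]
eef_rot: [-0.596, 0.597, -0.38, 0.379]
contact_force: [0.2, -0.5, 0.3]
gripper_width: 0.998
time: 31.68
tcp_pos: [0.5159, -0.3748, 0.2376]
eef_rot: [0.598, -0.598, 0.377, -0.378]
contact_force: [0.1, -0.1, 0.1]
gripper_width: 1.002
t 31.68 tcp [ 0.5159 -0.3748  0.2376] w 1.002 F [ 0.1 -0.1  0.1] turn [-0.     0.004  0.   ] tool x,z [ 0.43  -0.903  0.   ] [0.903 0.43  0.   ]
240 [0.4127 0.295  0.1242] off [-0.0004  0.0006] size [0.041 0.045 0.011] ztop 0.1267 0.123
108 [0.4459 0.2203 0.1051] off [-0.0017 -0.0024] size [0.029 0.032 0.011] ztop 0.1074 0.108
339 [0.4784 0.1515 0.0894] off [-0.0029  0.001 ] size [0.055 0.054 0.013] ztop 0.0909 0.09
215 [0.5131 0.0779 0.069 ] off [-0.0024 -0.    ] size [0.043 0.043 0.012] ztop 0.0712 0.068
cup [ 0.617  -0.2689  0.0992]
```

View pics/t13.png

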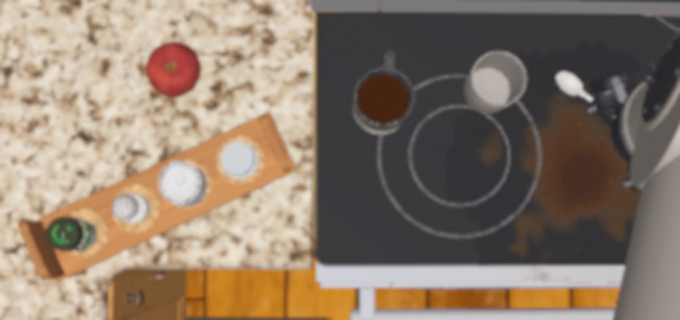

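View pics/s13.png

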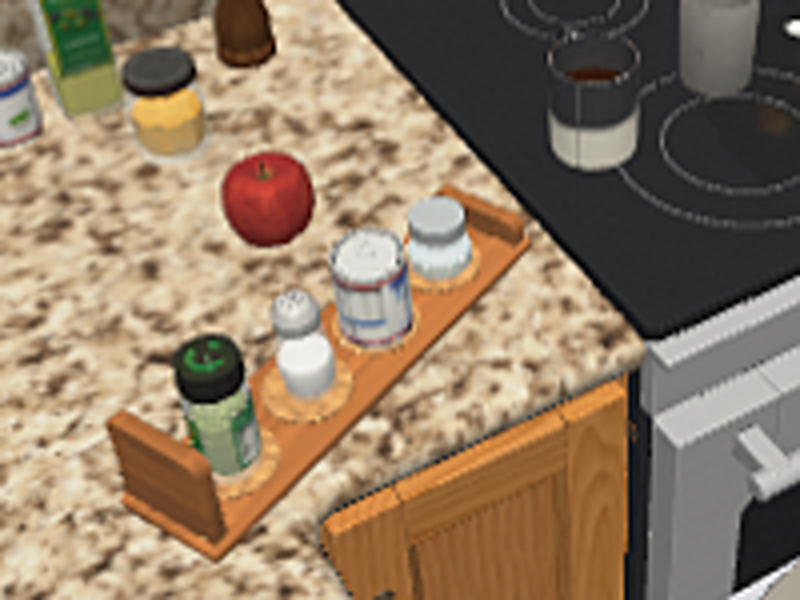

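All four stand upright, measured within about 3 mm of their pad centres. The tumbler has not moved and the arm is clear.

```bash
python3 -c "
from station import workorder
print(workorder.job_done())"
```

```text
the job is handed in; nothing more can be done
None
```

The four things are on the rack in order of height and the job is handed in at about 32 s of the 115 s. From the tall (left) end piece they stand spice jar on pad 1, salt shaker on pad 2, tin on pad 3 and low jar on pad 4.

- **Final positions:** the top-camera depth image puts each one within about 3 mm of its pad's centre, against the 14 mm allowed. The tops read −0.6 to +3.7 mm from the expected heights, about the same bias I saw on the cooktop at the start.
- **State of the scene:** both pictures show all four upright. The tumbler measured where it started, to within 1 mm, and the arm is well clear with the gripper open and no contact force.
- **Salt shaker regrip:** the first grip caught its narrow upper part (about 37 mm across), so I opened, went about 12 mm lower and gripped again before lifting.
- **Harder touch-downs:** setting down the shaker and the tin pressed about 35 N and 43 N at the wrist for a moment. That force went through the held object and was far below the 120 N wrist limit. I eased off before releasing.
- **Scene camera:** its expected points were about one pixel off from what it showed, a few mm at most. I treated this as calibration error, within what the top view confirmed.

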